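Slide the sealing-film carton into its low holder

ROBOT

A 6-joint arm with a two-finger parallel gripper is mounted at the origin on the work surface; the furniture and walls round the work are solid. World frame = base frame: x ahead of the robot, y to its left, z up, the work surface at z = 0. Lengths are in m, angles in rad, forces in N, time in s.
With the tool pointing down it reaches from about 0.325 to 0.775 m from the base axis. Payload 5.5 kg.
Tool frame: the origin (TCP) lies between the finger pads; the fingertips stand 8 mm ahead of it and the grasp point (between the pads) lies 11 mm behind it (tcp_to_tips is the distance from the TCP to the fingertips, in m); z points along the fingers, y is the line along which they close (so a half turn about z gives the same grasp; the last joint's range is limited). The gripper opens to 88 mm and grips with 3 to 60 N. Pads are 20 mm wide; open, the fingers measure 115 mm over their backs; the gripper's body (75 mm by 178 mm) begins 61 mm behind the grasp point.
Start: joints at [1.101, 0.091, 1.231, -0, 1.82, -0.057], TCP at [0.241, 0.55, 0.231] pointing down, gripper open.
Joint ranges: [-2.87, 2.87], [-0.86, 2.18], [0.17, 2.46], [-1.51, 4.65], [0.06, 2.69], [-2.65, 2.65]. Speed limits (rad/s): [2.57, 2.57, 3.01, 3.14, 3.14, 3.14].

INTERFACE

Orientations are given as a unit quaternion [w, x, y, z].
In Python, from bench import * gives the robot as it stands. Calls block until the motion is done:
- move_to(position, orientation): joint-space move of the TCP to a pose.
- move_l(position, speed=0.15, orientation=None): straight line of the TCP; orientation=None keeps the orientation; speed is the mean speed in m/s.
- movej(angles): joint-space move.
- gripper_open() and close(): open the fingers fully, or close them until they stop; the grip force is fixed at half the most.
- hold(seconds).
- inverse_kinematics(position, orientation): joint angles nearest the present ones, or None.
- state(): the state.
- get_image(name): name is "side" or "top"; returns a dict with "frame" (480x640x3 uint8, blue, green, red), "depth" (480x640 float32, m along the optical axis (not along the pixel's ray), 0 where there is no reading), "camera_matrix" (3x3 intrinsics, pixels), "k1" (the pictures are not rectified: a ray, as slopes to the right and down, at radius r is drawn at 1 + k1 r^2 times it, then the intrinsics apply), "view" (4x4, takes a point from world to camera coordinates). Camera axes: x right, y up, looking along -z (the intrinsics and any distortion apply to the point x, -y, -z); pixel columns grow to the right and rows downward; lengths in m; the calibration is good to about 2 mm. A picture is of the moment at which its call begins.
A pose or a line that the arm cannot do raises IKError and nothing moves.
- job_done(): hands the job in; it is judged then, once.
The state is a dict: "time": time; "joint_pos": joint angles; "dq": joint speeds; "joint_torque": joint torques, N m; "ee_pos": TCP position; "ee_rot": TCP orientation; "ft_force": force on the tool from outside, world axes, zero at the start; "moment": the same for the moment, N m; "finger_gap": finger opening in m; "finger_force": force on a finger pad.
Only numpy, scipy, OpenCV 4.12 (cv2) and the standard library are available. Lean on these libraries where they do the work, as an engineer would, in place of code of your own. Each camera call takes 0.05 s, during which the arm holds its last target. There are 200 camera calls.

TASK

Put the white-and-teal carton of sealing film that lies in the middle of the bench (not the one far at the back) away in the orange holder: keeping it flat side down as it lies now, bring it long-ways to the open front, slide it straight in under the roof until its leading end is at the back wall, and let go of it. Leave the blue pipette-tip box near it where it stands.

Things in the scene. Friction and masses are not known exactly. Their poses are not given: they have to be found in the camera images.
- carton_mid (a point): Centre, half-way up, of the white-and-teal sealing-film carton: a closed box 56 mm wide (its x axis), 120 mm long (y), 56 mm high (z, up), about 0.11 kg, loose, flat on the bench. Either end may go in first. Only about half its length goes in, so a gripper closed across the 56 mm width near the trailing end (35 mm from the centre) stays outside.
- holder: Orange holder fixed to the bench, open at the front, no floor. Origin: on the bench at the middle of its mouth; +x points straight in, +z up. Inside 80 mm wide (y -40 to +40), 72 high, 65 deep (back wall at x = +65 mm). Walls and roof 5 mm thick; low screw ears 15 mm out on each side. With the carton fully in, its centre is at x = +5 mm and 55 mm stick out.
- tip_box_mid (a point): Centre, half-way up, of the blue pipette-tip box with a clear lid, 74 x 118 x 77 mm (x, y, z), loose on the bench; a bystander that stays where it is.
Things that resemble listed ones, but are neither listed nor needed, are in the scene too. Of the things that look like the holder, the largest one is meant.

How it is judged:
At the end, for the whole second after the job is handed in: The carton lies flat on the bench in the holder, its leading end within 15 mm of the back wall, its centre within 20 mm of the holder's centre line, straight to about 11 degrees, released and at rest; the blue tip box is within 30 mm of where it stood (x of carton_mid in the frame of holder between -0.01 and 0.02 m and y of carton_mid in the frame of holder between -0.02 and 0.02 m and height (world z) of carton_mid between 0.02 and 0.035 m and angle between carton_mid's own z axis and vertical below 0.12 rad and angle between the y axis of carton_mid and the x axis of holder, either way round below 0.2 rad and linear speed of carton below 0.02 m/s and distance of tip_box_mid from where it was at the start of the episode below 0.03 m); the robot touches nothing.
It fails at once if the blue tip box is shifted by more than 30 mm or knocked over (distance of tip_box_mid from where it was at the start of the episode above 0.03 m or angle between tip_box_mid's own z axis and vertical above 0.5 rad).
It also fails if it takes over 40 s, if anything falls off the work surface, if the arm or the gripper's body presses on something with over 40 N, if the wrist force passes 120 N, or if a joint passes its speed limit or range.

## Working session

There is one attempt and no reset: what is moved stays moved. The work goes in short steps, each a Python script; the robot and the scene stay as the last script left them, time stands still between calls to the robot, and variables do not carry over. Pictures are saved under pics/ and viewed, at most 10 in all, crops included, and the job is handed in when it is done.

```bash
mkdir -p pics
cat > h.py <<'E'
from bench import *
import numpy as np, cv2
def grab(n):
    im=get_image(n); np.savez(''+n+'.npz',**{k:im[k] for k in("frame","depth","camera_matrix","k1","view")}); return im
def world(im,u,v,z=None):
    K=im["camera_matrix"];d=np.array([(u-K[0,2])/K[0,0],(v-K[1,2])/K[1,1]]);k=float(im["k1"])
    s=d.copy()
    for _ in range(20): s=d/(1+k*(s@s))
    T=np.linalg.inv(im["view"]);r=T[:3,:3]@np.array([s[0],-s[1],-1]);o=T[:3,3]
    t=(z-o[2])/r[2] if z is not None else float(im["depth"][int(round(v)),int(round(u))])
    return o+t*r
E
python3 - <<'E'
from h import *
for n in("top","side"):
    im=grab(n); cv2.imwrite(f'pics/{n}0.png',im["frame"]); print(n,np.linalg.inv(im["view"])[:3,3],im["k1"])
print(state())
E
```

```text
top [0.13814302 0.11790284 1.2693923 ] -0.0898734237617316
side [0.81185827 0.01220683 0.89896329] -0.0697841538160446
{'time': 0.1, 'joint_pos': array([ 1.10131817e+00,  9.17756689e-02,  1.23174577e+00,  2.11796391e-05,
        1.81978463e+00, -5.67332412e-02]), 'dq': array([-6.68163175e-04, -1.28880357e-03, -2.74372121e-03, -1.37834197e-05,
       -1.65807745e-03,  1.70260659e-04]), 'joint_torque': array([ 1.78854087e-03, -4.47855520e+01, -4.07569849e+01,  6.99977833e-02,
        2.84710183e-02, -8.02335444e-05]), 'ee_pos': array([0.24057863, 0.54939123, 0.22963579]), 'ee_rot': array([-2.32725213e-04,  2.04908067e-01,  9.78780849e-01, -8.24555592e-04]), 'ft_force': array([-0.63332725, -0.04337941, -1.01249503]), 'moment': array([ 0.01279922,  0.07011605, -0.03719129]), 'finger_force': 0.0, 'finger_gap': 0.08773324328773602}
```

View pics/top0.png

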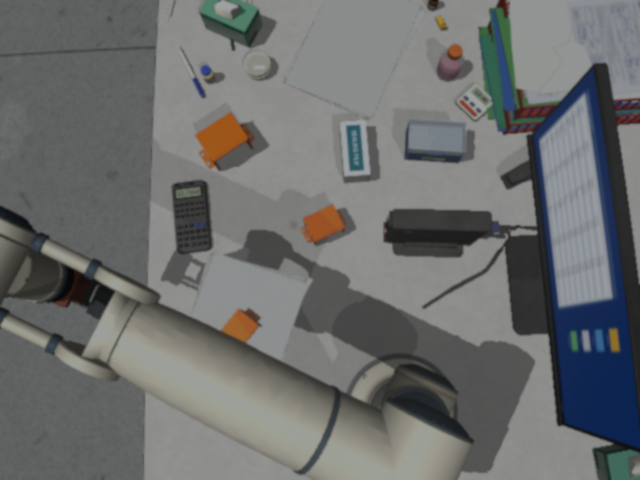

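View pics/side0.png

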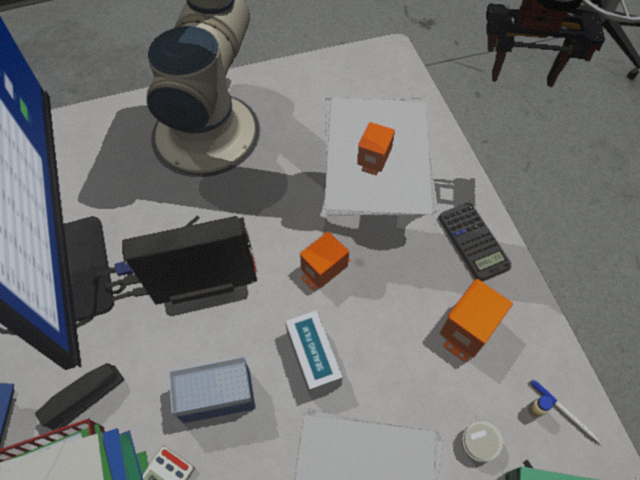

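The things that could be taken for the target are these. Only one carton is in view: top (355,150), side (314,350). The orange holders are at top (224,138), (323,223) and (240,325), and the first is the largest. The tip box is at top (436,140). I'll check crops next.

Run:
```python
import sys
from h import *
L=lambda n:dict(np.load(n+'.npz'))
t,s=L('top'),L('side')
a=cv2.resize(t["frame"][90:190,180:380],(800,400),interpolation=cv2.INTER_CUBIC)
cv2.imwrite('pics/ct.png',a)
b=cv2.resize(s["frame"][270:400,280:520],None,fx=3.33,fy=3.33,interpolation=cv2.INTER_CUBIC)
cv2.imwrite('pics/cs.png',b[:600,:800])
for n,im,p in(("t",t,[(355,150),(436,140),(224,135),(323,223),(240,325),(200,300)]),("s",s,[(314,345),(210,385),(485,305),(465,330)])):
    for q in p: print(n,q,world(im,*q).round(3))
```

```text
t (355, 150) [0.535 0.079 0.055]
t (436, 140) [ 0.546 -0.087  0.076]
t (224, 135) [0.568 0.35  0.074]
t (323, 223) [0.38  0.148 0.06 ]
t (240, 325) [0.177 0.316 0.058]
t (200, 300) [0.232 0.409 0.007]
s (314, 345) [0.536 0.085 0.054]
s (210, 385) [ 0.558 -0.086  0.076]
s (485, 305) [0.561 0.368 0.077]
s (465, 330) [0.589 0.32  0.074]
```

View pics/ct.png

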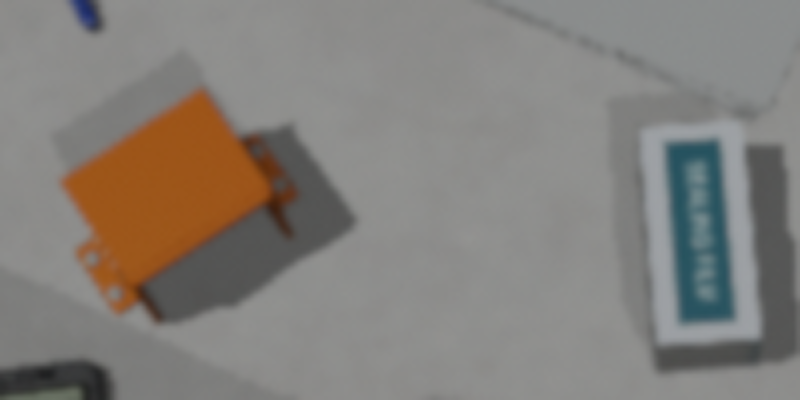

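View pics/cs.png

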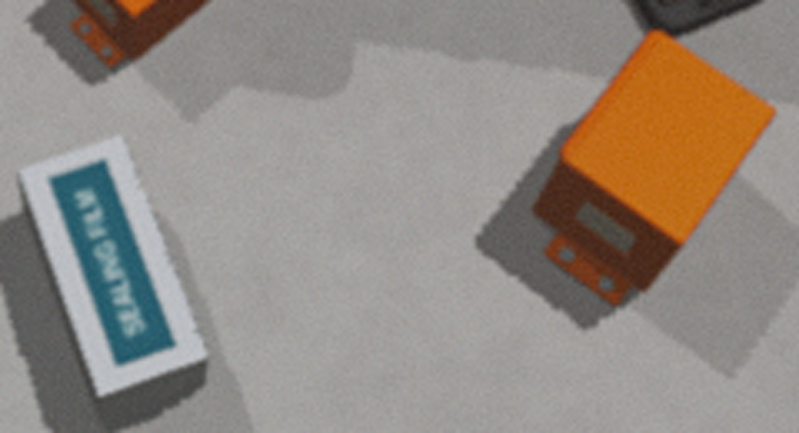

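Top crop: the carton lies near-parallel to world x, with corners (642,128), (742,120), (760,335) and (657,347). The largest holder's roof corners are (62,182), (203,88), (272,190) and (135,285). Its mouth is on the lower-right side, where only the wall ends and a dark interior show. The side view shows a closed wall with an ear on the adjacent side.

```bash
cat >> h.py <<'E'
from scipy.spatial.transform import Rotation as Ro
def quat(a):
    c,s=np.cos(a),np.sin(a); q=Ro.from_matrix([[c,s,0],[s,-c,0],[0,0,-1]]).as_quat(); return [float(q[3]),*map(float,q[:3])]
E
cat > geo.py <<'E'
from h import *
t=dict(np.load('top.npz'))
W=lambda p,z:np.array([world(t,180+u/4-.375,90+v/4-.375,z)[:2] for u,v in p])
c=W([(642,128),(742,120),(760,335),(657,347)],.056)
r=W([(62,182),(203,88),(272,190),(135,285)],.077)
cc=c.mean(0);d=c[0]+c[1]-c[2]-c[3];ca=np.arctan2(d[1],d[0])
d=r[0]+r[1]-r[2]-r[3];e=r[0]-r[1]+r[3]-r[2]   # depth dir, +y dir
ha=np.angle(np.exp(1j*np.arctan2(d[1],d[0]))+np.exp(1j*(np.arctan2(e[1],e[0])-np.pi/2)))
hx=np.array([np.cos(ha),np.sin(ha)]);mouth=r.mean(0)-.035*hx
E
python3 - <<'E'
from geo import *
n=np.linalg.norm
print(cc,ca,n(c[0]-c[3]),n(c[0]-c[1]));print(mouth,ha,np.arctan2(d[1],d[0]),np.arctan2(e[1],e[0])-np.pi/2,n(r[0]-r[1]),n(r[1]-r[2]))
g=cc-.035*np.array([np.cos(ca),np.sin(ca)])
for k in(0,np.pi):
  print(inverse_kinematics([*g,.025],quat(ca+k)),inverse_kinematics([*(mouth-.03*hx),.025],quat(ha+k)),inverse_kinematics([*(mouth-.13*hx),.025],quat(ha+k)))
E
```

```text
[0.53989063 0.07935886] 0.046466864229293074 0.11944285600992356 0.05272143349476639
[0.53591125 0.33477569] 0.5951004254576227 0.5893631469639478 0.6008377039512975 0.08815854442415016 0.0678071115897131
[ 8.61480927e-02 -8.99558888e-02  1.77870276e+00 -4.44089210e-16
  1.45284579e+00  1.61047756e+00] [ 5.00025056e-01  1.53260344e-01  1.53022411e+00 -4.44089210e-16
  1.45810820e+00  1.47572096e+00] [ 4.81081517e-01 -1.14735319e-01  1.80174619e+00 -4.44089210e-16
  1.45458178e+00  1.45677742e+00]
[ 8.61480927e-02 -8.99558888e-02  1.77870276e+00 -4.44089210e-16
  1.45284579e+00 -1.53111510e+00] [ 5.00025056e-01  1.53260344e-01  1.53022411e+00 -4.44089210e-16
  1.45810820e+00 -1.66587170e+00] [ 4.81081517e-01 -1.14735319e-01  1.80174619e+00 -4.44089210e-16
  1.45458178e+00 -1.68481524e+00]
```

Run:
```python
from geo import *
k=np.pi
g=cc-.035*np.array([np.cos(ca),np.sin(ca)])
move_to([*g,.16],quat(ca+k))
move_l([*g,.025],speed=.1)
print(state()["ft_force"],state()["finger_gap"])
close()
s=state();print(s["finger_gap"],s["finger_force"])
move_l([*g,.033],speed=.05)
p=mouth-.12*hx
move_l([*p,.033],speed=.12,orientation=quat(ha+k))
s=state();print(s["time"],s["ft_force"],s["finger_gap"],s["ee_pos"],p)
for n in("top","side"): grab(n)
a,b=[cv2.resize(dict(np.load(n+'.npz'))["frame"][y:y+130,x:x+170],(400,306)) for n,y,x in(("top",90,190),("side",230,350))]
cv2.imwrite('pics/pre.png',np.hstack([a,b]))
```

```text
[-0.48308456 -0.23100601  0.60338599] 0.08780938276686014
0.05486763506559479 29.913619458675385
6.3167 [ 0.54333473  0.22306489 -1.75675742] 0.05508049897526817 [0.43676919 0.26703669 0.03298611] [0.43654018 0.26750466]
```

View pics/pre.png

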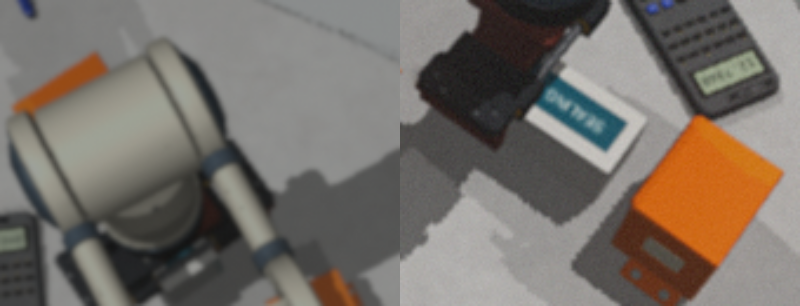

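The carton is held flat in front of the mouth. Its front top corners are at (645,120) and (608,175) in the composite. I'll check that they line up, then insert.

```bash
cat > ins.py <<'E'
from geo import *
s=dict(np.load('side.npz'))
hy=np.array([-hx[1],hx[0]])
for u,v in((645,120),(608,175)):
    w=world(s,350+(u-400)/2.353,230+v/2.353,.064)[:2]-mouth; print(w@hx,w@hy)
k=np.pi
for x in(-.08,-.05,-.033):
    move_l([*(mouth+x*hx),.033],speed=.05)
    q=state();print(x,q["ft_force"],q["finger_gap"])
    if np.linalg.norm(q["ft_force"][:2])>8: break
E
python3 ins.py
```

```text
-0.024526278742643702 0.02551899928279413
-0.022057902885043758 -0.02701783685348749
-0.08 [ 0.28424265 -0.42440121 -0.65536975] 0.05510436164813237
-0.05 [-0.03329198  0.21461629 -1.38856426] 0.055109353919940256
-0.033 [ 0.08918892  0.41012194 -0.75700223] 0.05484833452398498
```

Run:
```python
from geo import *
p=mouth-.031*hx
move_l([*p,.033],speed=.03);print(state()["ft_force"])
move_l([*p,.0255],speed=.03);print(state()["ft_force"])
gripper_open();hold(.3)
s=state();print(s["finger_gap"],s["ft_force"])
q=p
move_l([*q,.20],speed=.12)
movej([0.0,-.3,1.4,0,1.9,-1.5]) if False else move_to([.45,-.02,.25],quat(np.pi))
print(state()["time"])
for n in("top","side"): grab(n)
a,b=[cv2.resize(dict(np.load(n+'.npz'))["frame"][y:y+130,x:x+170],(400,306),interpolation=cv2.INTER_CUBIC) for n,y,x in(("top",90,190),("side",230,370))]
cv2.imwrite('pics/end.png',np.hstack([a,b]))
```

```text
[-0.46989055 -0.06875483 -0.41604081]
[-0.41272806 -0.09375259 -1.6460777 ]
0.08756875836669173 [0.1729808  0.95454391 0.41287492]
13.1667
```

View pics/end.png

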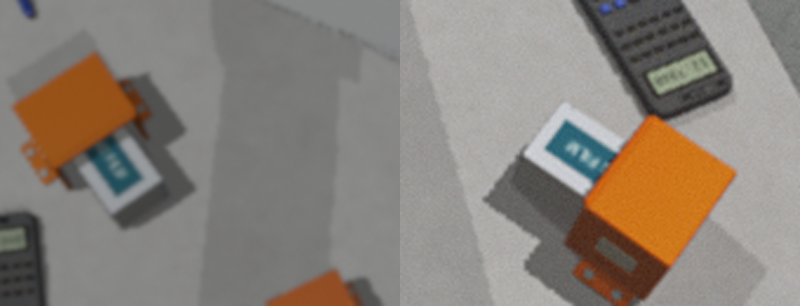

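The carton is in the holder with its trailing top corners at (162,182) and (117,213) in the left crop. I'll check those numbers, then hand in.

Run:
```python
from geo import *
t=dict(np.load('top.npz'));hy=np.array([-hx[1],hx[0]]);W=[]
for u,v in((162,182),(117,213)):
    w=world(t,190+u/2.353,90+v/2.353,.056)[:2]-mouth;W.append([w@hx,w@hy])
W=np.array(W);print(W); x=W[:,0].mean()+.06;print(x)
if -.006<x<.016 and abs(W[:,1].mean())<.012: print(job_done())
```

```text
[[-0.05928797 -0.02676157]
 [-0.05960843  0.02144785]]
0.0005518044794846633
the job is handed in; nothing more can be done
None
```

The carton is in the orange holder, flat and released, with its leading end about 4 mm from the back wall and about 3 mm off the centre line by the last picture. The job was handed in after about 13 s of robot time; the arm stayed clear of the tip box, though I did not re-measure the box's position afterwards.

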